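Seat a square-footed spool in the lapping fixture and close its clip

TASK

Take the steel spool out of the sloped blue stand and set its square foot over the square recess of the black fixture: press and keep turning it a little at a time until the foot drops fully home and the flange lies flat on the block. Only then swing the clip with the red knob fully over the flange until it meets its stop, and let go. Leave the other things on the bench where they are.

Things in the scene. Friction and masses are not known exactly. Their poses are not given: they have to be found in the camera images.
- spool: Steel spool, 75 mm long, 0.28 kg. Origin: centre of its foot's underside; z along its axis to the top. From the foot up: square foot 22 x 22 mm (sides along x, y), z 0 to 14; round flange 52 mm diameter, z 14 to 19; neck 18 mm; round head 28 mm diameter, z 42 to 75, to grip. It starts in the stand, leaning 30 degrees, top towards the stand's -x, and comes out along its own axis.
- stand: Fixed stand, grey base 100 x 90 mm with a blue 76 x 76 mm plate tilted 30 degrees, falling towards the stand's -x (the robot's side). The spool's foot stands 14 mm deep in its loose round hole, flange on the plate, spool y along stand y. Origin: on the bench, 50 mm below the hole's mouth. Nothing of it stands above the plate's plane.
- fixture: Fixed black fixture. Origin: on the bench under the centre of the recess. Base plate 12 mm high, from -60 to 70 mm in x and -65 to 135 mm in y. The 48 x 48 mm block with the square recess (top 33 mm above the bench) is set at a turn within 23 degrees either way of the fixture's axes; that turn is not reported and must be felt for or seen.
- nest_mouth (a point): Centre of the square recess's mouth, 33 mm above the bench, at the top of its block (fixture's axes, not the recess's). The recess is fixed, 24.8 mm square, 1 mm chamfer, 18 mm deep: the foot enters only when turned within about 6 degrees of it, any of four ways round. Fully home the flange rests on the block and the spool's origin is 14 mm below this point.
- clip (a joint): Swing of the steel clip about an upright pivot, rad: 0 wide open, 1.2 closed on its stop; grows clockwise from above, starts at 0 to 0.3. Stiff hinge (0.06 N m), stays where left. Its bar, 10 mm wide, reaches 90 mm from the pivot, 40 to 48 mm above the bench; closed, it points along the fixture's -y, 2 mm above the seated flange, beside the head.
- clip_pivot (a point): Pivot of the clip, on the fixture at x = 22 mm, y = 80 mm, 48.5 mm above the bench.
- clip_knob (a point): Middle of the upright red knob on the clip's tail, 14 mm diameter, 48 to 72 mm above the bench, 50 mm from the pivot, opposite the bar. Leading it clockwise (seen from above) round the pivot closes the clip; closed, it stands at the pivot's +y side in the fixture's axes.
- sleeve: Bystander: upright copper lap sleeve, 34 mm diameter, 45 mm high; origin under its centre.
- insert: Bystander: stainless seal insert ring, 38 mm diameter, 18 mm high; origin under its centre.
- cap: Bystander: white nylon cap, 42 mm diameter, 30 mm high; origin under its centre.
- punch: Bystander: blue steel drift punch lying along its x, 150 mm long, 13 mm thick; origin under its middle.
- jar: Bystander: amber jar of lapping compound, 56 mm diameter, 50 mm high; origin under its centre.
- wrench: Bystander: small wrench lying along its x, 160 mm long; origin under its middle.
- gauge: Bystander: dark steel gauge block, 30 x 35 x 25 mm with a brass button, 37 mm high in all; origin under its centre.
Things that resemble listed ones, but are neither listed nor needed, are in the scene too. What is shaped like the spool but purple is not meant.

How it is judged:
By the outcome, as a careful person would: the job done as asked, in the order asked, and still so for the second after the job is handed in, with the robot touching nothing.
It also fails if it takes over 58 s, if anything falls off the work surface, if the arm or the gripper's body presses on something with over 40 N, if the wrist force passes 120 N, or if a joint passes its speed limit or range.

ROBOT

A 7-joint arm with a two-finger parallel gripper is mounted at the origin on the work surface. World frame = base frame: x ahead of the robot, y to its left, z up, the work surface at z = 0. Lengths are in mm, angles in rad, forces in N, time in s.
With the tool pointing down it reaches from about 425 to 950 mm from the base axis. Payload 4.7 kg.
Tool frame: the origin (TCP) lies at the very end of the fingers, on their centre line; the grasp point (between the pads) lies bot.pinch_z behind it (bot.pinch_z is the distance from the TCP to the grasp point, in mm); y points along the fingers, x is the direction in which the jaws open and shut, and the axes are right-handed (so a half turn about y gives the same grasp; the last joint's range is limited). The gripper opens to 85 mm and grips with 20 to 120 N. Pads are 22 mm wide; open, the fingers measure 114 mm over their backs; the gripper's body (76 mm by 85 mm) begins 54 mm behind the grasp point. The pads swing forward as they close: fully open they stand 13 mm farther back than shut.
Start: joints at [-1.192, 0.469, -0.049, 1.532, 0.024, 1.141, -0.082], TCP at [267.661, 619.682, 231.335] pointing down, gripper open.
Joint ranges: [-2.59, 2.59], [-0.33, 1.99], [-1.39, 1.29], [0.1, 2.45], [-1.04, 4.18], [0.21, 1.99], [-2.66, 2.66]. Speed limits (rad/s): [2.57, 2.57, 3.14, 3.14, 3.14, 3.14, 3.14].

INTERFACE

Orientations are given as a unit quaternion [x, y, z, w].
In Python, from station import bot gives the robot as it stands. The module is installed in compiled form; this text tells all that it offers.
- The arm moves only by the shell command python3 -m pendant 'ROWS'. ROWS is a JSON object of lists of equal length, an entry for each row: "hand": the gripper command: -1 is shut, 1 is fully open, values between are in proportion; "linear": the shift along the world's x, y, z in m, a list of three; "turn": the turn, a rotation vector about the world's x, y, z in degrees, a list of three. In form: {"hand": [hand, ...], "linear": [[dx, dy, dz], ...], "turn": [[rx, ry, rz], ...]}. A call has exactly 8 rows; each row is the pose to reach, as a shift and turn from the pose commanded when the call began; what a row does not reach only later rows make up. A row lasts 1/8 s, in which the tool goes at most 62.5 mm and 10.7 degrees, less where a joint would pass 70% of its speed; a pose out of reach is approached as far as the arm can. A call with a gripper value outside its range is refused whole. The fingers move at their own pace and stop on an object; the grip force is fixed at half the most. Time passes only in rows, so rows that repeat a pose let the fingers close, or fill a call up. It gives the time, the measured TCP pose, the force and the opening at its end, in the units of the state.
- bot.read_state(): the state, without advancing time (a new reading comes with each control period).
- bot.get_image(name): name is "scene" or "top" or "wrist"; returns a dict with "frame" (400x640x3 uint8, red, green, blue), "z_map" (400x640 float32, mm along the optical axis (not along the pixel's ray), 0 where there is no reading), "camera_matrix" (3x3 intrinsics, pixels), "xyz" and "attitude" of the camera in the world. Camera axes: x right, y down, z forward; pixel columns grow to the right and rows downward; lengths in mm; the calibration is good to about 2 mm. A picture is of the moment at which its call begins.
- bot.hand_in(): hands the job in, once; it reports no verdict.
Trained networks look in the newest picture that a camera, given by its name, has taken for a name from the list of things; names that differ only in an ending like _2 or _b are one class to them, and where a whole thing is asked for, a point or a joint stands for the part that bears it (a point fixed in the world has none). Each returns a list of dicts, best first, with "score" (0 to 1); they miss things now and then, are a little off and sometimes report something else, mostly with a low value. They report only what shows in the picture. A call takes as long as a camera call. They do not tell look-alikes from the thing itself.
- bot.look_for(name, camera): "extent" ([left, top, right, bottom] in pixels, round what is visible of it).
- bot.place_of(name, camera): "uv" ([column, row] in pixels: a listed point, or the origin of a listed thing).
The state is a dict: "clock": time; "joint_pos": joint angles; "dq": joint speeds; "effort": joint torques, N m; "ee_pos": TCP position; "eef_rot": TCP orientation; "wrist_force": force on the tool from outside, world axes, zero at the start; "ft_torque": the same for the moment, N m; "grip_width": finger opening in mm.
Only numpy, scipy, OpenCV 4.12 (cv2) and the standard library are available. Lean on these libraries where they do the work, as an engineer would, in place of code of your own. Each camera call takes 0.05 s, during which the arm holds its last target. There are 200 camera calls.

## Working session

There is one attempt and no reset: what is moved stays moved. The work goes in short steps, Python scripts to look and compute and a shell command to move; the robot and the scene stay as the last step left them, time stands still between calls to the robot, and variables do not carry over. Pictures are saved under pics/ and viewed, about 8 in all and at most 12, crops included, and the job is handed in when it is done.

```bash
mkdir -p pics; cat > h.py <<'E'
import numpy as np, cv2
from station import bot
from scipy.spatial.transform import Rotation as R
def cam(n):
    d=bot.get_image(n); d['R']=R.from_quat(d['attitude']).as_matrix() if np.size(d['attitude'])==4 else np.array(d['attitude']); return d
def pts(d):
    K=np.array(d['camera_matrix']); z=d['z_map']; v,u=np.mgrid[:z.shape[0],:z.shape[1]]
    c=np.stack([(u-K[0,2])/K[0,0]*z,(v-K[1,2])/K[1,1]*z,z],-1)
    return c@d['R'].T+np.array(d['xyz'])
def pt(d,uv,zw=None):
    K=np.array(d['camera_matrix']); r=d['R']@np.array([(uv[0]-K[0,2])/K[0,0],(uv[1]-K[1,2])/K[1,1],1])
    o=np.array(d['xyz']); return o+r*(zw-o[2])/r[2]
def proj(d,p):
    K=np.array(d['camera_matrix']); c=d['R'].T@(np.array(p)-np.array(d['xyz'])); return (K@c)[:2]/c[2]
def save(n,f,box=None,s=1):
    im=f[:,:,::-1]
    if box: im=im[box[1]:box[3],box[0]:box[2]]
    cv2.imwrite('pics/'+n,cv2.resize(im,None,fx=s,fy=s,interpolation=cv2.INTER_CUBIC))
E
python3 - <<'E'
from h import *
np.set_printoptions(precision=3,suppress=True)
print(bot.read_state(), bot.pinch_z)
ims=[]
for n in ["top","scene"]:
    d=cam(n); ims.append(d['frame']); np.savez(n+'.npz',**{k:np.array(v) for k,v in d.items()})
    print(n,d['xyz'],d['R'].tolist(),d['camera_matrix'])
    for t in ["spool","stand","fixture","clip_knob","clip_pivot","nest_mouth"]:
        print(t,[(np.round(x['uv']),round(x['score'],2)) for x in bot.place_of(t,n)[:3]])
    print([(np.round(x['extent']),round(x['score'],2)) for x in bot.look_for("spool",n)])
cv2.imwrite('pics/a.png',np.vstack(ims)[:,:,::-1][:,:])
save('top1.png',ims[0],s=1.25); save('scene1.png',ims[1],s=1.25)
E
```

```text
{'clock': 0.0, 'joint_pos': array([-1.192,  0.469, -0.049,  1.534,  0.024,  1.141, -0.082]), 'dq': array([ 0.   , -0.   ,  0.001,  0.   ,  0.001, -0.001,  0.001]), 'effort': array([ -0.   , -51.031,  -0.047, -23.772,   0.011,   0.007,   0.   ]), 'ee_pos': array([267.441, 619.124, 230.245]), 'eef_rot': array([ 0.591,  0.388, -0.389, -0.59 ]), 'wrist_force': array([0.554, 0.434, 0.237]), 'ft_torque': array([-0.038,  0.019, -0.056]), 'grip_width': 85.59717785060808} 18.700000000000003
top [ 359.811   28.269 1122.406] [[-0.029880291168336664, -0.9895881268286354, 0.14079242678314846], [-0.9994459075100964, 0.027512717708730004, -0.018733081049304573], [0.014664452291698507, -0.1412741646730659, -0.9898618914954309]] [[368.059   0.    320.65 ]
 [  0.    368.059 199.659]
 [  0.      0.      1.   ]]
spool [(array([408., 162.]), 0.85), (array([408., 230.]), 0.75), (array([405., 281.]), 0.57)]
stand [(array([381., 198.]), 0.93)]
fixture [(array([302., 187.]), 0.94)]
clip_knob [(array([263., 184.]), 0.64)]
clip_pivot [(array([277., 173.]), 0.67)]
nest_mouth [(array([301., 190.]), 0.87)]
[(arra
[... 306 characters left out ...]
6252277614145, -0.1941899798486752, 0.1671105047014262], [0.014641503583091187, -0.6093408385866195, -0.7927732139794976]] [[459.799   0.    322.672]
 [  0.    459.799 197.301]
 [  0.      0.      1.   ]]
spool [(array([196., 150.]), 0.94), (array([202., 274.]), 0.9), (array([199., 198.]), 0.88)]
stand [(array([242., 236.]), 0.84), (array([150., 266.]), 0.58)]
fixture []
clip_knob [(array([393., 200.]), 0.96)]
clip_pivot [(array([382., 218.]), 0.77)]
nest_mouth [(array([346., 211.]), 0.9)]
[(array([198., 176., 227., 203.]), 0.88), (array([223., 200., 250., 234.]), 0.76), (array([194., 146., 222., 172.]), 0.63), (array([242., 262., 279., 297.]), 0.63), (array([178., 270., 212., 308.]), 0.58)]
```

View pics/top1.png

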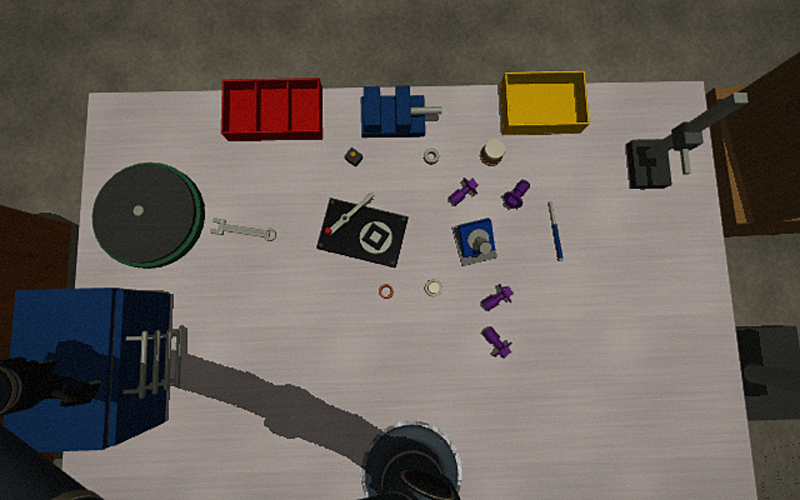

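View pics/scene1.png

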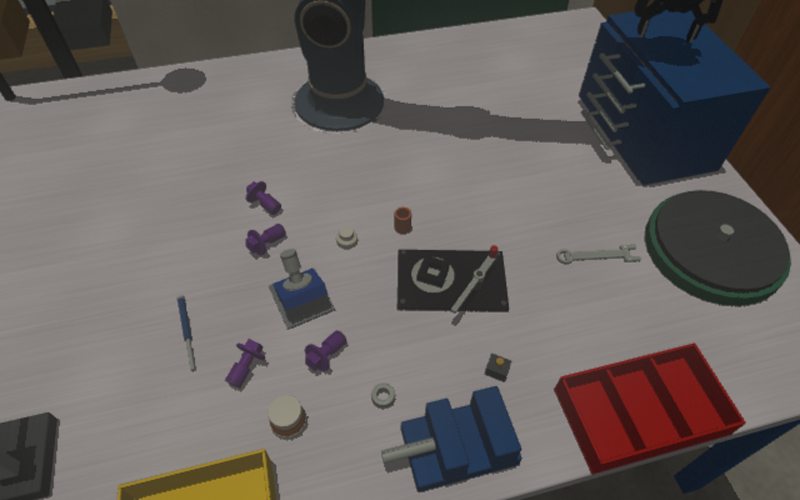

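Candidates for the spool, in top-picture pixels (800 wide): steel one in the blue stand at (482,240). Four purple look-alikes lie loose at (463,190), (517,193), (497,298) and (497,342). I choose the steel one in the stand. The clip points away from the ring-marked block at (375,237), with its knob at (328,231).

```bash
python3 - <<'E'
from h import *
np.set_printoptions(precision=1,suppress=True)
for n in ["top","scene"]:
    d=cam(n)
    for t,z in [("stand",0),("fixture",0),("clip_knob",60),("clip_pivot",48.5),("nest_mouth",33)]:
        for x in bot.place_of(t,n)[:2]: print(n,t,x['score'],pt(d,x['uv'],z))
    f=d['frame']; P=pts(d)
    hsv=cv2.cvtColor(f,cv2.COLOR_RGB2HSV)
    b=(hsv[...,0]>105)&(hsv[...,0]<125)&(hsv[...,1]>130)
    m=b&(abs(P[...,0]-530)<90)&(abs(P[...,1]+130)<90)&(P[...,2]>10)&(P[...,2]<90)
    print('blue',m.sum(),P[m].mean(0))
    s=(hsv[...,1]<60)&(P[...,2]>40)&(abs(P[...,0]-520)<90)&(abs(P[...,1]+150)<70)
    print('steel',s.sum()); 
    if s.sum(): print(P[s][P[s][:,2].argsort()][-40::6])
    save('crop_%s.png'%n,f,(210,120,450,240) if n=='top' else (180,140,460,300),2.8 if n=='scene' else 3.3)
E
```

```text
top stand 0.88 [ 518.2 -180.1    0. ]
top fixture 0.73 [552.   71.4   0. ]
top fixture 0.26 [569.8 180.4   0. ]
top clip_knob 0.64 [557.7 172.9  60. ]
top clip_pivot 0.73 [416.5 -62.8  48.5]
top clip_pivot 0.58 [594.2 130.3  48.5]
top nest_mouth 0.87 [553.4  70.6  33. ]
blue 401 [ 541.5 -166.3   54.2]
steel 273
[[ 512.5 -186.2  103.6]
 [ 501.5 -171.4  104.2]
 [ 518.2 -177.8  105. ]
 [ 515.4 -171.9  105.6]
 [ 512.3 -168.4  108.1]
 [ 511.8 -176.5  109.7]
 [ 508.9 -167.5  112. ]]
scene stand 0.87 [ 527.3 -179.2    0. ]
scene fixture 0.88 [556.3  74.3   0. ]
scene clip_knob 0.89 [564.2 174.7  60. ]
scene clip_knob 0.56 [613.4 355.4  60. ]
scene clip_pivot 0.7 [596.6 141.4  48.5]
scene nest_mouth 0.6 [545.9  66.4  33. ]
blue 157 [ 544.5 -174.2   54. ]
steel 498
[[ 519.  -174.9  103.9]
 [ 508.4 -175.4  104.4]
 [ 518.  -172.4  105.4]
 [ 518.4 -182.9  105.8]
 [ 515.7 -174.   106.4]
 [ 514.9 -167.6  106.8]
 [ 514.1 -173.6  107.7]]
```

View pics/crop_top.png

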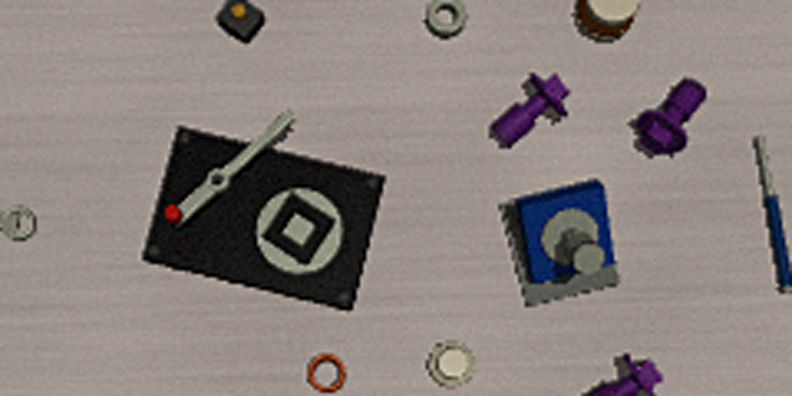

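The chosen spool is the only one standing in the stand, with a grey flange and head at crop (570,240). The recess square at crop (300,230) looks turned about 24° clockwise in the world. Next I move over the fixture and look with the wrist camera.

```bash
python3 -m pendant '{"hand":[1,1,1,1,1,1,1,1],"linear":[[0,0,0.06],[0.18,-0.4,0.1],[0.18,-0.4,0.1],[0.18,-0.4,0.1],[0.18,-0.4,0.1],[0.18,-0.4,0.1],[0.18,-0.4,0.1],[0.18,-0.4,0.1]],"turn":[[0,0,-10],[0,0,-53],[0,0,-53],[0,0,-53],[0,0,-53],[0,0,-53],[0,0,-53],[0,0,-53]]}'
python3 - <<'E'
from h import *
np.set_printoptions(precision=1,suppress=True)
d=cam('wrist'); s=bot.read_state()
print(s['ee_pos'],R.from_quat(s['eef_rot']).as_matrix(),s['joint_pos']); print(d['xyz'],d['R'])
T=R.from_quat(s['eef_rot']).as_matrix()
print('cam in tool',T.T@(d['xyz']-s['ee_pos']),T.T@d['R'])
for t,z in [("fixture",0),("clip_knob",60),("clip_pivot",48.5),("nest_mouth",33),("stand",0)]:
    for x in bot.place_of(t,'wrist')[:2]: print(t,x['score'],x['uv'],pt(d,x['uv'],z))
save('w1.png',d['frame'],s=1.25)
E
```

```text
clock: 2.4
ee_pos: [447.0, 220.4, 331.7]
eef_rot: [-0.702, -0.084, 0.084, 0.702]
wrist_force: [0.4, 1.1, -0.5]
grip_width: 85.5
[451.2 210.8 332.8] [[ 1.   0.  -0.2]
 [ 0.2 -0.   1. ]
 [ 0.  -1.  -0. ]] [-0.8  0.1  0.3  1.8 -0.   1.2 -0.3]
[429.3 290.5 474.1] [[ 1.   0.2  0.1]
 [ 0.2 -0.9 -0.3]
 [ 0.   0.3 -1. ]]
cam in tool [  -3.1 -141.6   82. ] [[ 1.   0.   0. ]
 [ 0.  -0.3  1. ]
 [ 0.  -1.  -0.3]]
fixture 0.87 [359.0, 268.4] [548.9  68.7   0. ]
clip_knob 0.57 [397.4, 214.3] [560.6 180.7  60. ]
clip_pivot 0.75 [409.8, 241.5] [591.6 145.2  48.5]
nest_mouth 0.76 [365.0, 279.2] [553.4  69.8  33. ]
```

View pics/w1.png

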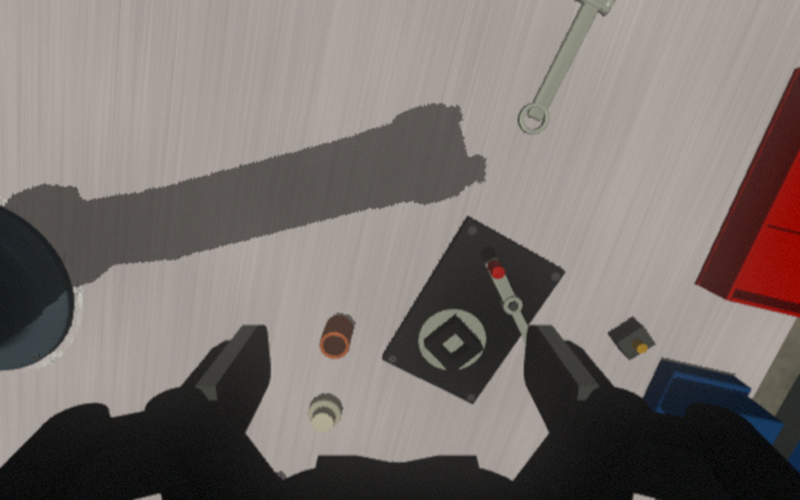

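The wrist view shows the fixture with the ring and recess at (452,342), the knob at (498,270) and the pivot at (513,305). I move so that the nest and the spool are both in view closer up.

```bash
python3 -m pendant '{"hand":[1,1,1,1,1,1,1,1],"linear":[[0.07,-0.24,-0.03],[0.07,-0.24,-0.03],[0.07,-0.24,-0.03],[0.07,-0.24,-0.03],[0.07,-0.24,-0.03],[0.07,-0.24,-0.03],[0.07,-0.24,-0.03],[0.07,-0.24,-0.03]],"turn":[[0,0,0],[0,0,0],[0,0,0],[0,0,0],[0,0,0],[0,0,0],[0,0,0],[0,0,0]]}'
python3 - <<'E'
from h import *
np.set_printoptions(precision=2,suppress=True)
d=cam('wrist'); s=bot.read_state(); print(s['ee_pos'],np.abs(s['dq']).max(),d['xyz'])
np.savez('w2.npz',**{k:np.array(v) for k,v in d.items()})
for t,z in [("fixture",0),("clip_knob",60),("clip_pivot",48.5),("nest_mouth",33),("stand",0)]:
    for x in bot.place_of(t,'wrist')[:2]: print(t,x['score'],x['uv'],pt(d,x['uv'],z))
for x in bot.place_of('spool','wrist'): print('spool',x)
P=pts(d); f=d['frame']; hsv=cv2.cvtColor(f,cv2.COLOR_RGB2HSV)
for zz in(0,33): print('nest proj',zz,proj(d,[553,70,zz]))
b=(hsv[...,0]>105)&(hsv[...,0]<125)&(hsv[...,1]>130)
m=b&(abs(P[...,0]-530)<80)&(abs(P[...,1]+170)<80)&(P[...,2]>25)&(P[...,2]<75)
q=P[m]; 
if len(q)>50:
    c=np.median(q,0); k=np.abs(q-c).max(1)<60; q=q[k]; c=q.mean(0); u,S,V=np.linalg.svd(q-c); print(len(q),'plate',c,'normal',V[2]*np.sign(V[2][2]))
r=(np.minimum(hsv[...,0],180-hsv[...,0])<6)&(hsv[...,1]>180)&(P[...,2]>60)&(P[...,2]<80); print('red',r.sum(),P[r].mean(0) if r.any() else '')
save('w2.png',f,s=1.25)
E
```

```text
clock: 3.7
ee_pos: [516.4, -15.9, 301.1]
eef_rot: [-0.702, -0.085, 0.085, 0.702]
wrist_force: [0.7, 0.5, 0.3]
grip_width: 85.2
[516.43 -16.27 301.14] 0.009226875363632097 [498.66  54.26 443.54]
fixture 0.87 [361.0, 97.1] [550.16  70.99   0.  ]
clip_pivot 0.65 [425.9, 37.0] [593.96 143.14  48.5 ]
stand 0.69 [305.1, 265.4] [ 535.57 -166.77    0.  ]
spool {'uv': [406.1, 301.2], 'score': 0.95}
spool {'uv': [306.3, 284.5], 'score': 0.88}
spool {'uv': [346.6, 345.5], 'score': 0.75}
spool {'uv': [90.9, 272.9], 'score': 0.61}
nest proj 0 [363.01  98.49]
nest proj 33 [366.71  98.33]
1269 plate [ 544.28 -161.28   56.35] normal [-0.48 -0.1   0.87]
red 0
```

View pics/w2.png

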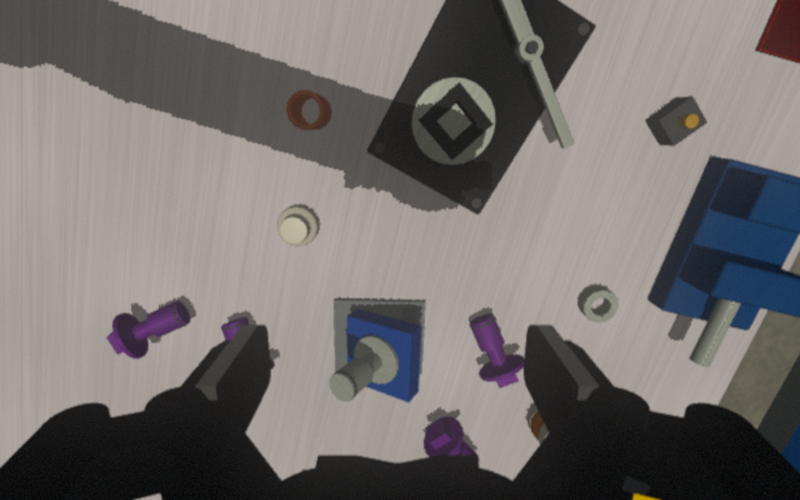

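The steel spool leans at (360,370) in the stand, with its head at (345,385). The recess square is at (455,120) with the clip bar well clear. Now I measure the spool axis and the recess angle.

```bash
python3 - <<'E'
from h import *
np.set_printoptions(precision=2,suppress=True)
d=dict(np.load('w2.npz')); P=pts(d); f=d['frame']; hsv=cv2.cvtColor(f,cv2.COLOR_RGB2HSV)
# block
m=(abs(P[...,2]-33)<4)&(np.hypot(P[...,0]-553,P[...,1]-70)<45); q=P[m]; print(m.sum(),q.mean(0))
rc=cv2.minAreaRect(q[:,:2].astype(np.float32)); print('block',rc)
# recess: low points inside
m2=(P[...,2]<28)&(np.hypot(P[...,0]-553,P[...,1]-70)<17); print('recess',m2.sum(),cv2.minAreaRect(P[m2][:,:2].astype(np.float32)),np.median(P[m2][:,2]))
v=hsv[...,2]; s=hsv[...,1]
g=f[...,0]>0
def quad(z):
    pass
# base plate edges
mb=(abs(P[...,2]-12)<4)&(np.hypot(P[...,0]-560,P[...,1]-100)<140)&(v<75); print('base',cv2.minAreaRect(P[mb][:,:2].astype(np.float32)))
# stand base: sides by plate blue pixel
b=(hsv[...,0]>105)&(hsv[...,0]<125)&(hsv[...,1]>130)&(abs(P[...,0]-530)<80)&(abs(P[...,1]+170)<80)&(P[...,2]>25)&(P[...,2]<75)
for yaw in (11.8,13.7):
    y=np.radians(yaw); a=np.array([-.5*np.cos(y),-.5*np.sin(y),np.cos(np.pi/6)]); ey=np.array([-np.sin(y),np.cos(y),0]); ex=np.cross(ey,a)
    # spool pixels
    w=(s<70)&(np.linalg.norm(P-np.array([522,-175,85]),axis=-1)<55)&(P[...,2]>45)
    Q=P[w]; h=Q@a; top=np.percentile(h,98)
    t=Q[h>top-3]; print(yaw,len(Q),'h0 plate',np.median(P[b]@a),'top h',top,'disc',len(t),'ey',np.percentile(t@ey,[2,50,98]),'ex',np.percentile(t@ex,[2,50,98]))
    c=(np.percentile(t@ex,2)+np.percentile(t@ex,98))/2*ex+(np.percentile(t@ey,2)+np.percentile(t@ey,98))/2*ey+top*a
    fl=Q[abs(h-top+56)<3]; print('top centre',c,'flange',len(fl),'ey',np.percentile(fl@ey,[1,99]),'ex',np.percentile(fl@ex,[1,99]),'top ex,ey',c@ex,c@ey)
    o=c-75*a; print('origin',o,'stand org',c-61*a)
q2=P[b]; uv=np.c_[q2@ex,q2@ey].astype(np.float32); print('blue rect in plate axes',cv2.minAreaRect(uv))
E
```

```text
1391 [550.17  71.65  32.66]
block ((550.3153076171875, 71.19580078125), (48.144248962402344, 48.014278411865234), 55.64647674560547)
recess 470 ((551.0127563476562, 71.27410888671875), (24.277917861938477, 24.00087547302246), 55.6781005859375) 14.778733445139068
base ((539.0413208007812, 109.63809204101562), (198.16099548339844, 181.50633239746094), 74.531005859375)
11.8 1642 h0 plate -200.80223097024472 top h -139.17025882529856 disc 357 ey [-289.21 -276.06 -263.68] ex [435.14 447.99 459.68]
top centre [ 503.93 -177.14  103.18] flange 690 ey [-300.42 -251.75] ex [429.38 471.93] top ex,ey 447.40717721548265 -276.4489403633122
origin [ 540.63 -169.47   38.23] stand org [ 533.78 -170.9    50.35]
13.7 1642 h0 plate -196.24938184632464 top h -134.45647656131618 disc 354 ey [-304.25 -291.27 -278.81] ex [427.03 439.92 451.6 ]
top centre [ 503.99 -177.21  103.21] flange 688 ey [-316.44 -267.61] ex [421.49 463.77] top ex,ey 439.31299464018866 -291.53182076725875
origin [ 540.43 -168.33   38.26] stand org [ 533.63 -169.99   50.39]
blue rect in plate axes ((438.8849182128906, -292.8992614746094), (75.58560180664062, 76.48458862304688), 88.8554916381836)
```

```bash
python3 -m pendant '{"hand":[1,1,1,1,1,1,1,1],"linear":[[-0.039,-0.167,-0.150],[-0.039,-0.167,-0.150],[-0.039,-0.167,-0.150],[-0.039,-0.167,-0.150],[-0.039,-0.167,-0.150],[-0.039,-0.167,-0.150],[-0.039,-0.167,-0.150],[-0.039,-0.167,-0.150]],"turn":[[6.6,-29.3,0],[6.6,-29.3,0],[6.6,-29.3,0],[6.6,-29.3,0],[6.6,-29.3,0],[6.6,-29.3,0],[6.6,-29.3,0],[6.6,-29.3,0]]}'
cat >> h.py <<'E'
A=np.array([-.4876,-.1108,.866])
def tool():
    s=bot.read_state(); M=R.from_quat(s['eef_rot']).as_matrix(); return s,np.array(s['ee_pos']),M
E
python3 - <<'E'
from h import *
np.set_printoptions(precision=2,suppress=True)
d=cam('wrist'); s,p,M=tool(); print(p,M[:,1],M[:,0],'ang err',np.degrees(np.arccos(-M[:,1]@A)))
P=pts(d); f=d['frame']; hsv=cv2.cvtColor(f,cv2.COLOR_RGB2HSV)
y=np.radians(12.8); ey=np.array([-np.sin(y),np.cos(y),0]); ex=np.cross(ey,A)
w=(hsv[...,1]<70)&(np.linalg.norm(P-np.array([512,-175,90]),axis=-1)<50)&(P[...,2]>45); Q=P[w]; h=Q@A
if len(Q)>100:
    top=np.percentile(h,98); t=Q[h>top-2.5]; e=lambda a:(np.percentile(t@a,1)+np.percentile(t@a,99))/2
    print('top centre',len(t),e(ex)*ex+e(ey)*ey+top*A, np.ptp(t@ex),np.ptp(t@ey))
g=np.array([521.1,-173.3,72.7]); print('err to axis ex,ey,a',(g-p)@ex,(g-p)@ey,(g-p)@A)
save('w3.png',f,s=1)
E
```

```text
clock: 5.05
ee_pos: [478.2, -184.3, 151.7]
eef_rot: [-0.659, -0.264, -0.102, 0.697]
wrist_force: [-0.4, 0.1, 1.1]
grip_width: 85.4
[ 478.55 -183.62  151.93] [ 0.49  0.11 -0.86] [0.84 0.21 0.5 ] ang err 0.24644566032967527
top centre 1492 [ 503.22 -178.18  103.52] 27.477453990360743 27.53417544372337
err to axis ex,ey,a -1.7102321157973837 0.6367077156735675 -90.50476977455558
```

View pics/w3.png

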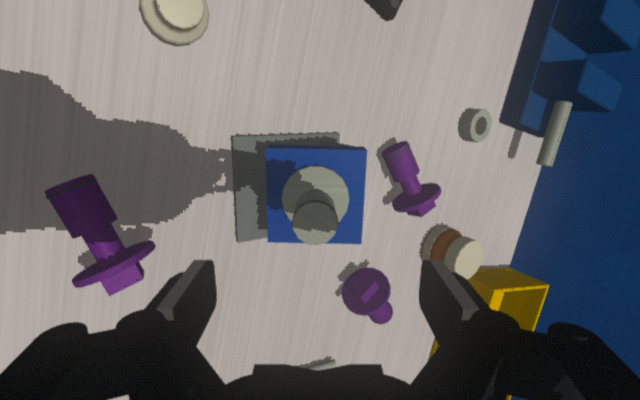

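```bash
python3 -m pendant '{"hand":[0.4,0.4,0.4,0.4,-1,-1,-1,-1],"linear":[[0.021,0.005,-0.04],[0.042,0.0095,-0.079],[0.042,0.0095,-0.079],[0.042,0.0095,-0.079],[0.042,0.0095,-0.079],[0.042,0.0095,-0.079],[0.042,0.0095,-0.079],[0.042,0.0095,-0.079]],"turn":[[0,0,0],[0,0,0],[0,0,0],[0,0,0],[0,0,0],[0,0,0],[0,0,0],[0,0,0]]}'; python3 -c "
from h import *
s,p,M=tool(); print(p,s['grip_width'],s['wrist_force'],s['ft_torque'])"
```

```text
clock: 6.1
ee_pos: [520.3, -178.9, 80.1]
eef_rot: [-0.658, -0.261, -0.096, 0.7]
wrist_force: [-6.0, -1.5, 5.0]
grip_width: 26.9
[ 520.28446513 -178.88081148   80.07990319] 26.859423289973044 [-5.9922427  -1.51777205  5.03875516] [-0.04418969  0.9195319   0.16056514]
```

```bash
python3 -m pendant '{"hand":[-1,-1,-1,-1,-1,-1,-1,-1],"linear":[[-0.010,-0.002,0.017],[-0.020,-0.0045,0.035],[-0.034,-0.0078,0.061],[-0.044,-0.010,0.078],[-0.044,0.03,0.1],[-0.03,0.08,0.12],[-0.02,0.13,0.13],[-0.01,0.16,0.13]],"turn":[[0,0,0],[0,0,0],[0,0,0],[0,0,0],[-2.2,9.7,0],[-4.4,19.5,0],[-6.6,29.3,0],[-6.6,29.3,0]]}'; python3 - <<'E'
from h import *
np.set_printoptions(precision=2,suppress=True)
d=cam('wrist'); s,p,M=tool(); print(p,M[:,1],M[:,0],s['grip_width'],s['wrist_force'],s['ft_torque'])
save('w4.png',d['frame'],s=1)
E
```

```text
clock: 7.1
ee_pos: [503.5, -45.8, 202.4]
eef_rot: [-0.685, -0.116, 0.057, 0.717]
wrist_force: [1.3, -0.4, -3.2]
grip_width: 26.6
[510.29 -33.18 205.11] [ 0.08  0.06 -0.99] [0.96 0.26 0.1 ] 26.493638358462388 [ 9.61  8.04 -0.36] [ 0.71 -0.9  -0.  ]
```

View pics/w4.png

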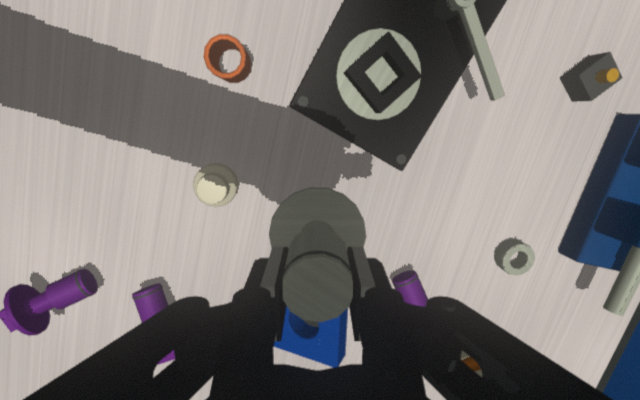

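```bash
python3 -m pendant '{"hand":[-1,-1,-1,-1,-1,-1,-1,-1],"linear":[[0.01,0.03,0],[0.02,0.06,-0.02],[0.04,0.089,-0.05],[0.04,0.089,-0.08],[0.04,0.089,-0.08],[0.04,0.089,-0.08],[0.04,0.089,-0.08],[0.04,0.089,-0.08]],"turn":[[0,0,-10],[0,0,-20],[0,0,-30],[0,0,-40],[0,0,-47],[0,0,-47],[0,0,-47],[0,0,-47]]}'; cat > chk.py <<'E'
from h import *
np.set_printoptions(precision=2,suppress=True)
s,p,M=tool(); print('p',p,'tool axis',M[:,1],'jaw yaw',np.degrees(np.arctan2(M[1,0],M[0,0])),'grip',s['grip_width'],'F',s['wrist_force'],'T',s['ft_torque'],'dq',np.abs(s['dq']).max(),s['clock'])
E
python3 chk.py; python3 - <<'E'
from h import *
np.set_printoptions(precision=2,suppress=True)
for n in ('scene','wrist'):
    d=cam(n); P=pts(d); f=d['frame']; np.savez(n+'5.npz',**{k:np.array(v) for k,v in d.items()})
    if n=='scene': save('s5.png',f,(260,100,460,260),4)
    else: save('w5.png',f)
s,p,M=tool(); a=-M[:,1]
# head top disc from wrist
q=P.reshape(-1,3); hh=(q-p)@a; r=np.linalg.norm((q-p)-np.outer(hh,a),axis=1); sat=cv2.cvtColor(f,cv2.COLOR_RGB2HSV)[...,1].ravel()
k=(r<22)&(hh>10)&(hh<45); print('head top h over TCP',np.percentile(hh[k],[50,90,98]),k.sum(), 'centre',(q[k&(hh>np.percentile(hh[k],90)-4)]-p).mean(0))
k=(r<35)&(hh<-5)&(hh>-45); print('flange h',np.percentile(hh[k],[5,50,95]),k.sum())
E
```

```text
clock: 8.15
ee_pos: [544.5, 43.6, 122.0]
eef_rot: [-0.674, 0.163, -0.234, 0.682]
wrist_force: [-0.4, 0.5, -2.6]
grip_width: 26.1
p [544.54  43.55 122.02] tool axis [ 0.1  -0.02 -0.99] jaw yaw -32.73141649964748 grip 26.12130225813548 F [-0.41  0.46 -2.56] T [0.05 0.2  0.02] dq 0.005255525407657694 8.15
head top h over TCP [27.36 37.51 42.94] 7365 centre [-1.53  4.01 38.24]
flange h [-29.98 -28.72 -27.26] 3939
```

View pics/s5.png

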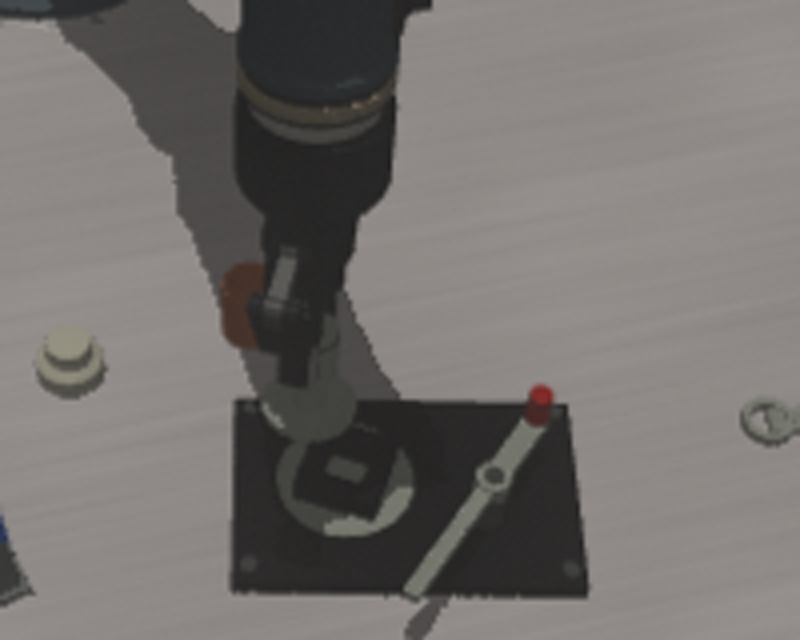

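```bash
cat > flange.py <<'E'
from h import *
np.set_printoptions(precision=3,suppress=True)
def flange(d,p,M):
    P=pts(d).reshape(-1,3); a=-M[:,1]; h=(P-p)@a; w=(P-p)-np.outer(h,a); r=np.linalg.norm(w,axis=1)
    k=(r<32)&(abs(h+28.7)<6); q=P[k]
    c=q.mean(0)
    for _ in range(4):
        V=np.linalg.svd(q-c,full_matrices=False)[2]; n=V[2]*np.sign(V[2][2]); e=abs((q-c)@n); q=q[e<max(1.2,2*np.median(e))]; c=q.mean(0)
    # rim circle fit of outermost points, radius 26
    e1=np.cross(n,[0,1,0]); e1/=np.linalg.norm(e1); e2=np.cross(n,e1); xy=np.c_[(q-c)@e1,(q-c)@e2]
    hull=cv2.convexHull(xy.astype(np.float32))[:,0]
    from scipy.optimize import least_squares
    o=least_squares(lambda t:np.hypot(*(hull-t[:2]).T)-26,[0,0],loss='soft_l1').x
    cc=c+o[0]*e1+o[1]*e2; print('flange n',n,'centre',cc,'tcp->flange in tool',M.T@(cc-p),'n in tool',M.T@n,len(q), 'foot centre',cc-19*n)
if __name__=='__main__':
    import sys
    s,p,M=tool(); d=dict(np.load('wrist5.npz')) if len(sys.argv)>1 else cam('wrist'); flange(d,p,M); print(p,M)
E
python3 flange.py x
```

```text
flange n [-0.091  0.027  0.996] centre [548.288  46.059  93.528] tcp->flange in tool [-0.884 28.6    3.113] n in tool [ 0.002 -1.     0.013] 3422 foot centre [550.012  45.54   74.614]
[544.51   43.473 121.944] [[ 0.837  0.099  0.538]
 [-0.539 -0.018  0.842]
 [ 0.093 -0.995  0.039]]
```

```bash
python3 -m pendant '{"hand":[-1,-1,-1,-1,-1,-1,-1,-1],"linear":[[0.005,0.025,0],[0.005,0.025,-0.02],[0.005,0.025,-0.036],[0.005,0.025,-0.036],[0.005,0.025,-0.036],[0.005,0.025,-0.036],[0.005,0.025,-0.036],[0.005,0.025,-0.036]],"turn":[[1,5.7,-0.5],[1,5.7,-0.5],[1,5.7,-0.5],[1,5.7,-0.5],[1,5.7,-0.5],[1,5.7,-0.5],[1,5.7,-0.5],[1,5.7,-0.5]]}'; python3 chk.py; python3 flange.py
```

```text
clock: 9.25
ee_pos: [549.5, 68.8, 85.8]
eef_rot: [0.678, -0.202, 0.202, -0.677]
wrist_force: [-0.0, -1.1, -2.5]
grip_width: 26.3
p [549.5   68.79  85.83] tool axis [-0. -0. -1.] jaw yaw -33.14709537327145 grip 26.304805804379555 F [-0.02 -1.11 -2.49] T [-0.05  0.03 -0.03] dq 0.002119670957537677 9.25
flange n [0.01  0.009 1.   ] centre [550.425  71.797  57.128] tcp->flange in tool [-0.886 28.702  3.055] n in tool [ 0.004 -1.     0.011] 3459 foot centre [550.243  71.634  38.13 ]
[549.5    68.785  85.833] [[ 0.837 -0.     0.547]
 [-0.547 -0.001  0.837]
 [ 0.    -1.    -0.001]]
```

```bash
python3 -m pendant '{"hand":[-1,-1,-1,-1,-1,-1,-1,-1],"linear":[[0.0004,-0.0003,-0.002],[0.0004,-0.0003,-0.004],[0.0004,-0.0003,-0.006],[0.0004,-0.0003,-0.007],[0.0004,-0.0003,-0.008],[0.0004,-0.0003,-0.009],[0.0004,-0.0003,-0.010],[0.0004,-0.0003,-0.010]],"turn":[[0,0,0],[0,0,0],[0,0,0],[0,0,0],[0,0,0],[0,0,0],[0,0,0],[0,0,0]]}'; python3 chk.py
```

```text
clock: 10.3
ee_pos: [549.7, 68.5, 75.4]
eef_rot: [0.678, -0.202, 0.202, -0.677]
wrist_force: [0.9, -0.8, -3.4]
grip_width: 26.6
p [549.72  68.48  75.44] tool axis [-0. -0. -1.] jaw yaw -33.145971216424655 grip 26.552660303478966 F [ 0.86 -0.76 -3.37] T [ 0.    0.04 -0.02] dq 0.00266989770424921 10.3
```

It enters without force. I carry on down.

```bash
python3 -m pendant '{"hand":[-1,-1,-1,-1,-1,-1,-1,-1],"linear":[[0,0,-0.002],[0,0,-0.004],[0,0,-0.006],[0,0,-0.008],[0,0,-0.009],[0,0,-0.010],[0,0,-0.010],[0,0,-0.010]],"turn":[[0,0,0],[0,0,0],[0,0,0],[0,0,0],[0,0,0],[0,0,0],[0,0,0],[0,0,0]]}'; python3 chk.py;python3 flange.py
```

```text
clock: 11.3
ee_pos: [549.6, 68.3, 66.5]
eef_rot: [0.678, -0.202, 0.202, -0.677]
wrist_force: [-3.0, -0.2, 6.4]
grip_width: 26.5
p [549.61  68.33  66.51] tool axis [-0. -0. -1.] jaw yaw -33.161919928956145 grip 26.50400489445961 F [-3.05 -0.23  6.42] T [-0.08  0.67  0.02] dq 0.0015392086334216767 11.3
flange n [0.015 0.018 1.   ] centre [550.651  71.345  37.884] tcp->flange in tool [-0.773 28.624  3.139] n in tool [ 0.002 -1.     0.022] 3255 foot centre [550.375  70.999  18.889]
[549.609  68.326  66.513] [[ 0.837 -0.001  0.547]
 [-0.547 -0.001  0.837]
 [-0.    -1.    -0.001]]
```

The flange top reads 37.9 mm (seated is 38) with 9 N upward force. I ease off, open and lift.

```bash
python3 -m pendant '{"hand":[-1,0.6,0.6,0.6,0.6,0.6,0.6,0.6],"linear":[[0,0,0.001],[0,0,0.001],[0,0,0.001],[0,0,0.001],[0,0,0.03],[0,0,0.07],[0,0,0.12],[0,0,0.12]],"turn":[[0,0,0],[0,0,0],[0,0,0],[0,0,0],[0,0,0],[0,0,0],[0,0,0],[0,0,0]]}'; python3 chk.py; cat > k.py <<'E'
from h import *
import sys
np.set_printoptions(precision=2,suppress=True)
for n in ('wrist','scene','top'):
    d=cam(n); P=pts(d); f=d['frame']; hsv=cv2.cvtColor(f,cv2.COLOR_RGB2HSV)
    near=(np.hypot(P[...,0]-592,P[...,1]-143)<75)
    r=near&(np.minimum(hsv[...,0],180-hsv[...,0])<8)&(hsv[...,1]>150)
    if r.sum()>3:
        q=P[r]; t=q[q[:,2]>67]; print(n,'red',r.sum(),'mean',q.mean(0),'top',len(t),t.mean(0) if len(t) else '', (t.min(0)+t.max(0))/2 if len(t) else '')
    for t,z in [("clip_knob",60),("clip_pivot",48.5)]:
        for x in bot.place_of(t,n)[:1]: print(n,t,x['score'],pt(d,x['uv'],z))
    # clip bar angle: steel at 40..48
    b=near&(P[...,2]>38)&(P[...,2]<51)&(hsv[...,1]<80)&(hsv[...,2]>60)&(np.hypot(P[...,0]-550.5,P[...,1]-71.3)>32)
    if n=='wrist' and b.sum()>50:
        q=P[b][:,:2]; c=q.mean(0); V=np.linalg.svd(q-c,full_matrices=False)[2]; print('bar',b.sum(),c,V[0],'yaw',np.degrees(np.arctan2(V[0][1],V[0][0])))
    if n==(sys.argv[1] if len(sys.argv)>1 else 'wrist'): save(sys.argv[2],f, None if n=='wrist' else (260,100,460,260), 1 if n=='wrist' else 4)
    if n=='wrist':
        m=(np.hypot(P[...,0]-550.5,P[...,1]-71.3)<25)&(P[...,2]>30)&(P[...,2]<45); print('flange z',np.percentile(P[m][:,2],[5,50,95]) if m.any() else '', m.sum())
        h=(np.hypot(P[...,0]-550.5,P[...,1]-71.3)<25)&(P[...,2]>88)&(P[...,2]<100); print('head',P[h].mean(0) if h.any() else '',h.sum())
E
python3 k.py wrist w6.png
```

```text
clock: 12.35
ee_pos: [552.6, 68.9, 189.8]
eef_rot: [-0.677, 0.199, -0.205, 0.679]
wrist_force: [1.0, -0.1, -0.3]
grip_width: 68.3
p [552.65  68.86 189.76] tool axis [ 0.01  0.   -1.  ] jaw yaw -33.16303873523293 grip 68.32413206683376 F [ 0.99 -0.09 -0.34] T [-0.04  0.   -0.03] dq 0.06983720271166986 12.35
wrist red 325 mean [559.87 178.74  71.23] top 309 [560.   178.82  72.32] [571.76 157.61 200.16]
wrist clip_knob 0.88 [559.71 178.83  60.  ]
wrist clip_pivot 0.89 [592.95 143.04  48.5 ]
bar 2352 [598.36 135.6 ] [ 0.66 -0.75] yaw -48.71207825329176
flange z [36.53 37.66 38.75] 1317
head [551.8   72.56  93.41] 1181
scene red 16 mean [562.14 179.53  70.6 ] top 16 [562.14 179.53  70.6 ] [562.   178.6   70.09]
scene clip_knob 0.62 [560.48 178.48  60.  ]
scene clip_pivot 0.69 [596.13 138.53  48.5 ]
top red 23 mean [559.11 177.7   66.87] top 18 [559.63 177.56  71.57] [559.92 177.09  72.26]
top clip_knob 0.42 [558.11 178.43  60.  ]
top clip_pivot 0.84 [590.37 133.    48.5 ]
```

View pics/w6.png

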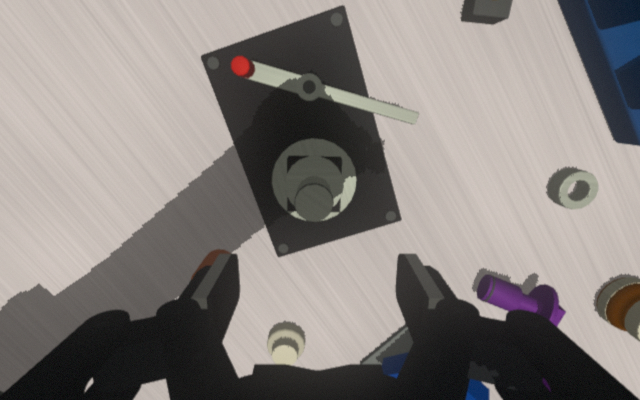

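The spool is upright and home: flange at 37.7 mm and head top at about 94 mm. The knob is at (240,66) and the bar still points away. I go over the knob with the jaws part-closed to straddle it.

```bash
python3 -m pendant '{"hand":[-0.2,-0.2,-0.2,-0.2,-0.2,-0.2,-0.2,-0.2],"linear":[[0.004,0.055,0],[0.007,0.11,-0.03],[0.007,0.11,-0.07],[0.007,0.11,-0.09],[0.007,0.11,-0.09],[0.007,0.11,-0.09],[0.007,0.11,-0.09],[0.007,0.11,-0.09]],"turn":[[0,0,43],[0,0,43],[0,0,43],[0,0,43],[0,0,43],[0,0,43],[0,0,43],[0,0,43]]}'; python3 chk.py
```

```text
clock: 13.8
ee_pos: [557.3, 178.7, 96.5]
eef_rot: [0.705, 0.061, -0.06, -0.704]
wrist_force: [0.0, 0.3, -0.1]
grip_width: 33.9
p [557.26 178.66  96.48] tool axis [ 0. -0. -1.] jaw yaw 9.80697916743322 grip 33.89041689686516 F [ 0.05  0.27 -0.08] T [-0.04  0.02  0.  ] dq 0.005080426445003505 13.8
```

```bash
python3 -m pendant '{"hand":[-0.2,-0.2,-0.2,-0.2,-0.2,-0.2,-0.2,-0.2],"linear":[[0.002,0,-0.015],[0.002,0,-0.03],[0.002,0,-0.0425],[0.002,0,-0.0425],[0.002,0,-0.0425],[0.006,0.001,-0.0425],[0.010,0.002,-0.0425],[0.015,0.005,-0.0425]],"turn":[[0,0,0],[0,0,0],[0,0,0],[0,0,0],[0,0,0],[0,0,0],[0,0,0],[0,0,0]]}'; python3 chk.py
```

```text
clock: 14.8
ee_pos: [571.7, 183.6, 53.3]
eef_rot: [0.705, 0.06, -0.061, -0.704]
wrist_force: [-2.4, 0.2, 1.6]
grip_width: 34.2
p [571.65 183.57  53.25] tool axis [-0. -0. -1.] jaw yaw 9.82668195710744 grip 34.15625761973905 F [-2.36  0.22  1.59] T [ 0.07  0.5  -0.01] dq 0.10662039272614329 14.8
```

```bash
python3 -m pendant '{"hand":[-0.2,-0.2,-0.2,-0.2,-0.2,-0.2,-0.2,-0.2],"linear":[[0.006,0.003,0],[0.012,0.006,0],[0.018,0.008,0],[0.024,0.0095,0],[0.030,0.010,0],[0.036,0.0095,0],[0.040,0.009,0],[0.042,0.0085,0]],"turn":[[0,0,-2],[0,0,-5],[0,0,-8],[0,0,-11],[0,0,-14],[0,0,-17],[0,0,-20],[0,0,-22]]}'; python3 chk.py
```

```text
clock: 15.8
ee_pos: [614.1, 192.5, 53.0]
eef_rot: [0.703, -0.075, 0.075, -0.703]
wrist_force: [-1.6, 0.5, 1.1]
grip_width: 34.1
p [614.08 192.53  52.96] tool axis [-0. -0. -1.] jaw yaw -12.245514010838379 grip 34.078254307449555 F [-1.58  0.51  1.08] T [ 0.13  0.29 -0.04] dq 0.20687944026153562 15.8
```

Not yet on the stop (1.6 N). I push on along the closing tangent.

```bash
python3 -m pendant '{"hand":[-0.2,-0.2,-0.2,-0.2,-0.2,-0.2,-0.2,-0.2],"linear":[[0.001,-0.0002,0],[0.002,-0.0005,0],[0.003,-0.001,0],[0.004,-0.001,0],[0.005,-0.0015,0],[0.006,-0.002,0],[0.006,-0.002,0],[0.006,-0.002,0]],"turn":[[0,0,-1],[0,0,-2],[0,0,-2],[0,0,-2],[0,0,-2],[0,0,-2],[0,0,-2],[0,0,-2]]}'; python3 chk.py
```

```text
clock: 16.8
ee_pos: [617.5, 191.2, 52.8]
eef_rot: [0.702, -0.088, 0.085, -0.701]
wrist_force: [-6.8, 3.0, 3.0]
grip_width: 34.0
p [617.48 191.16  52.81] tool axis [-0. -0. -1.] jaw yaw -14.101030369096184 grip 33.968385627555094 F [-6.77  3.05  2.96] T [ 0.65  1.37 -0.07] dq 0.0019338204116798622 16.8
```

```bash
python3 -m pendant '{"hand":[-0.2,-0.2,-0.2,-0.2,-0.2,-0.2,-0.2,-0.2],"linear":[[0.002,-0.0005,0],[0.004,-0.001,0],[0.005,-0.001,0],[0.005,-0.001,0],[0.005,-0.001,0],[0.005,-0.001,0],[0.005,-0.001,0],[0.005,-0.001,0]],"turn":[[0,0,0],[0,0,0],[0,0,0],[0,0,0],[0,0,0],[0,0,0],[0,0,0],[0,0,0]]}'; python3 chk.py
```

```text
clock: 17.8
ee_pos: [617.8, 191.1, 52.4]
eef_rot: [0.703, -0.091, 0.081, -0.701]
wrist_force: [-16.2, 3.6, 10.4]
grip_width: 34.1
p [617.79 191.15  52.42] tool axis [-0.01 -0.   -1.  ] jaw yaw -14.033790396983564 grip 34.06243475239519 F [-16.21   3.63  10.4 ] T [ 0.69  3.51 -0.11] dq 0.002045929712117379 17.8
```

The clip is firmly on its stop: +5 mm of command gave 0.3 mm of motion and 16 N. I back off, lift and verify.

```bash
python3 -m pendant '{"hand":[-0.2,-0.2,-0.2,-0.2,-0.2,-0.2,-0.2,-0.2],"linear":[[-0.009,0.002,0],[-0.017,0.004,0],[-0.017,0.004,0],[-0.017,0.004,0.02],[-0.017,0.004,0.05],[-0.017,-0.03,0.1],[-0.017,-0.08,0.15],[-0.017,-0.08,0.15]],"turn":[[0,0,0],[0,0,0],[0,0,0],[0,0,0],[0,0,0],[0,0,0],[0,0,0],[0,0,0]]}'; python3 chk.py; python3 k.py wrist w7.png
```

```text
clock: 18.8
ee_pos: [611.1, 104.2, 208.8]
eef_rot: [0.702, -0.086, 0.093, -0.701]
wrist_force: [0.2, 0.0, 0.3]
grip_width: 34.2
p [611.1  104.19 208.81] tool axis [ 0.01 -0.   -1.  ] jaw yaw -14.56276443149378 grip 34.23049369191689 F [0.21 0.04 0.27] T [-0.01  0.   -0.02] dq 0.06284834973022721 18.8
wrist red 193 mean [605.62 190.69  71.14] top 191 [605.74 190.7   71.76] [605.91 190.42  71.79]
wrist clip_knob 0.85 [606.22 190.63  60.  ]
wrist clip_pivot 0.9 [592.9  140.75  48.5 ]
bar 1601 [593.33 142.61] [0.27 0.96] yaw 74.46427545999727
flange z [36.41 37.58 39.4 ] 940
head [550.56  77.46  93.08] 578
scene red 4 mean [605.52 193.75  70.21] top 4 [605.52 193.75  70.21] [606.2  193.79  69.91]
scene clip_pivot 0.84 [595.55 140.61  48.5 ]
top red 24 mean [622.14 149.76 530.54] top 24 [622.14 149.76 530.54] [609.88 142.75 529.64]
```

View pics/w7.png

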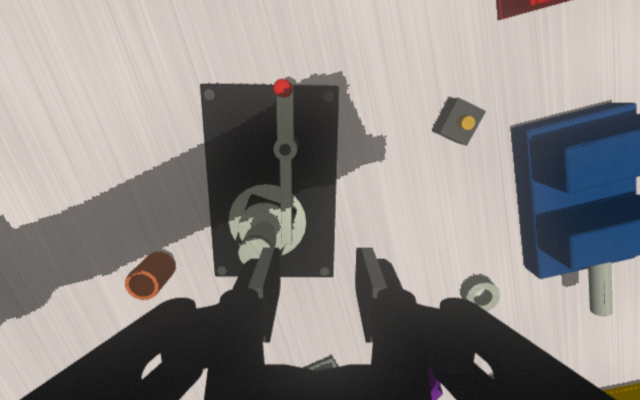

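```bash
python3 chk.py; python3 -c "
from station import bot
print(bot.hand_in())"
```

```text
p [607.19 110.05 201.86] tool axis [-0. -0. -1.] jaw yaw -14.043188837917183 grip 34.01094455365505 F [ 0.05 -0.05  0.31] T [-0.   -0.03 -0.03] dq 0.005214291829615745 19.25
the job is handed in; nothing more can be done
None
```

The steel spool is seated fully home in the black fixture, the clip is closed over its flange, and the job is handed in after about 19 s of the 58 s.

- **Spool:** I took it out of the stand along its own axis. The recess is turned about -34° in the world, and I turned the spool to that angle before lowering. The foot dropped in on the first press, so no turning search was needed. The flange top measured 37.7–37.9 mm above the bench against a nominal 38 mm, and the head top about 93–94 mm against 94 mm.
- **Clip:** I closed it only after the spool was home. It stopped hard: 5 mm more push gave only 0.3 mm of movement, at about 17–20 N. After letting go, the bar lies over the flange beside the head, parallel to the fixture's edge, and the flange height was unchanged.
- **Robot at the end:** it stands clear of everything, with wrist force near zero. No push I read came near the limits. I planned every move clear of the other things on the bench, but did not measure them again afterwards.

Two readings in the last check disagreed. The head centre came out about 6 mm off in y, because a finger hid part of the head. The top camera's red reading for the knob was on the arm, not the knob. I discarded both.

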